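Hold a shade glass in the sextant collimator

ROBOT

A 6-joint arm with a two-finger parallel gripper is mounted at the origin on the work surface. World frame = base frame: x ahead of the robot, y to its left, z up, the work surface at z = 0. Lengths are in m, angles in rad, forces in N, time in s.
With the tool pointing down it reaches from about 0.275 to 0.825 m from the base axis. Payload 4.9 kg.
Tool frame: the origin (TCP) lies midway between the tips of the shut fingers; the grasp point (between the pads) lies 19 mm behind it (grip_point_offset is the distance from the TCP to the grasp point, in m); z points along the fingers, x is the direction in which the jaws open and shut, and the axes are right-handed (so a half turn about z gives the same grasp; the last joint's range is limited). The gripper opens to 85 mm and grips with 20 to 120 N. Pads are 22 mm wide; open, the fingers measure 114 mm over their backs; the gripper's body (76 mm by 85 mm) begins 54 mm behind the grasp point. The pads swing forward as they close: fully open they stand 13 mm farther back than shut.
Start: joints at [1.093, 0.326, -0.193, 1.052, 0, 1.437], TCP at [0.185, 0.518, 0.231] pointing down, gripper open.
Joint ranges: [-2.65, 2.65], [-0.97, 1.79], [-1.3, 1.35], [-1.93, 2.1], [-1.47, 1.37], [-3.14, 3.14]. Speed limits (rad/s): [2.57, 2.57, 3.14, 3.14, 3.14, 3.14].

INTERFACE

Orientations are given as a rotation vector (axis times angle).
In Python, from cell import * gives the robot as it stands. Calls block until the motion is done:
- movep(position, orientation): joint-space move of the TCP to a pose.
- move_l(position, velocity=0.15, rot=None, until_force=None): straight line of the TCP; rot=None keeps the orientation; velocity is the mean speed in m/s. With until_force (N) it stops when the force on the tool has changed by that much, and returns True; else False.
- set_joints(angles): joint-space move.
- let_go() and grab(newtons=None): open the fingers fully, or close them until they stop; newtons is the grip in N (None keeps the last).
- sleep(seconds).
- ik(position, orientation): joint angles nearest the present ones, or None.
- get_state(): the state.
- grab_frame(name): name is "scene" or "top" or "wrist"; returns a dict with "img" (384x512x3 uint8, red, green, blue), "fx", "fy", "cx", "cy" (pixels), "k1" (the pictures are not rectified: a ray, as slopes to the right and down, at radius r is drawn at 1 + k1 r^2 times it, then the intrinsics apply), "cam_to_world" (4x4, takes a point from camera to world coordinates); the wrist camera has in their place "T_tool_cam" (4x4, takes a point from camera to tool coordinates, whose origin is the TCP and whose axes are the tool frame's). Camera axes: x right, y down, z forward; pixel columns grow to the right and rows downward; lengths in m; the calibration is good to about 2 mm. A picture is of the moment at which its call begins: read the wrist's pose just before it. There is no depth.
A pose or a line that the arm cannot do raises MotionError and nothing moves.
- sign_off(): hands the job in, once; it reports no verdict.
Trained networks look in the newest picture that a camera, given by its name, has taken for a name from the list of things; names that differ only in an ending like _2 or _b are one class to them, and where a whole thing is asked for, a point or a joint stands for the part that bears it (a point fixed in the world has none). Each returns a list of dicts, best first, with "score" (0 to 1); they miss things now and then, are a little off and sometimes report something else, mostly with a low value. They report only what shows in the picture. A call takes as long as a camera call.
- spot_in(camera, name): "centre" ([column, row] in pixels, amid what is visible of it).
- silhouettes(camera, name): "mask" (384x512 bool, what is visible of it) and "centre" ([column, row] in pixels, amid what is visible of it).
- tip_of(camera, name): "centre" ([column, row] in pixels: a listed point, or the origin of a listed thing).
The state is a dict: "clock": time; "q": joint angles; "joint_velocities": joint speeds; "tau": joint torques, N m; "position": TCP position; "eef_rot": TCP orientation; "contact_force": force on the tool from outside, world axes, zero at the start; "wrist_torque": the same for the moment, N m; "finger_gap": opening from 0.0 (shut) to 1.0 (fully open).
Only numpy, scipy, OpenCV 4.12 (cv2) and the standard library are available. Lean on these libraries where they do the work, as an engineer would, in place of code of your own. Each camera call takes 0.05 s, during which the arm holds its last target.

TASK

Help me check the sextant's shades: lift the sprung index plunger on the collimator head, swing the head round to face the sextant and let the plunger drop home in the notch there. Then take the square shade glass from the rack by its grip, pass it down through the slot in the collimator's hood and hold it there with its glass centred in the beam: finish with it still in the gripper, because the slot has no stop and I take the reading while you hold it. Do not bump the sextant, and leave the other things where they are.

Things in the scene. Friction and masses are not known exactly. Their poses are not given: they have to be found in the camera images.
- head (a joint): Angle of the collimator head about its upright axis, rad, growing clockwise seen from above. 0 = stowed notch (start); 1.047 (60 degrees) = the notch where it faces the sextant. Range -0.25 to 1.35. Light friction (2 N at the plunger); it stays where it is left, but is locked while the plunger sits in a notch.
- plunger (a joint): Lift of the index plunger, m: 0 = home in a notch, upper stop at 0.018. Its nose clears the notch above 0.0095; 0.013 is a good lift. A spring pushes it down with 4 N at 0 and 6.5 N at 0.013. Released between notches it rides on the index plate (reads about 0.009) and drops home when the head brings it over a notch.
- plunger_knob (a point): Centre of the plunger's knob, a black upright cylinder 24 mm across, 24 mm tall, 122 mm above the shelf when home. An arm of the head carries it 75 mm from the head's axis: pulling the lifted knob round its arc turns the head. Axes of the head: x along the beam, y from the axis to the plunger. A barrel 25 mm across, up to 100 mm above the shelf, stands under the knob.
- head_axis (a point): Point on the head's upright turning axis at the height of the knob (122 mm above the shelf). It stays put. Axes of the stand: y points from the head to the sextant, z up; with the head facing the sextant the plunger lies at -x. The collimator tube (57 mm across, 140 mm long, 115 mm up) lies across this axis; the hood's lips, 155 mm above the shelf, are the head's highest part.
- hood_gate (a point): Centre of the slot in the hood at the tube's front end, on the beam, 115 mm above the shelf, 62 mm from the head's axis. Turns with the head; x along the beam, z up. The slot, between two plates with square windows, is 10 mm (x) by 48 mm (y), open at top and bottom, no stop. Its walls end 33 mm above this point; lips flare from there at 45 degrees to a mouth of 24 x 62 mm, 40 mm above it.
- stand: The stand, fixed to the shelf by a brass clamp: a grey bed 12 mm high, 60 x 470 mm, with the collimator at one end and the sextant at the other. Origin at shelf level under the clamp's screw; y from the head to the sextant. Under the head lies a steel index plate, 172 mm across, top 42 mm above the shelf, with a notch every 60 degrees (1 mm play for the plunger either way).
- shade_grip (a point): Centre of the black grip of the square shade, a loose hand glass of about 0.12 kg upright in one of the rack's pockets. Grip: 14 mm (x), 26 mm (y), 32 mm tall; z up. A stem 8 x 14 mm leads down to the square steel frame with dark glass: 8 mm thick (x), 44 mm wide (y), 44 mm tall. The two other hand glasses have the same grip over a round frame and a narrow plate.
- shade_glass (a point): Centre of the shade's square glass and frame, 76 mm below the centre of its grip. It belongs at the hood_gate point, with the frame's thin direction (x) along the beam, either way round.
- shade: The same square shade; origin at the middle of the frame's lower edge, 22 mm below the glass centre. Axes as for the grip.
- rack: Fixed wooden rack, 60 x 206 x 28 mm, origin under its centre; three pockets 64 mm apart along its y, each 10 mm (x) by 48 mm (y), their floor 8 mm above the shelf. The centres of the grips stand 106 mm above the shelf.
- sextant: Chrome sextant, upright on its post at the other end of the stand, 270 mm from the head's axis; origin at shelf level below its middle. About 185 mm long (y), 70 mm thick, top 0.22 m above the shelf. Fixed and delicate.
- round_lens: Hand glass with a round frame 44 mm across, in the rack; leave it there. Origin at its lower edge.
- slit_plate: Hand glass with a narrow plate 22 mm wide, in the rack; leave it there. Origin at its lower edge.
- star_finder: Star finder base, black disc 210 mm across, 6 mm thick. Bystander; origin under its centre.
- flashlight: Steel pocket flashlight, 128 mm long (x), 33 mm thick, lying. Bystander; origin under its centre.
- chart_weight: Grey ceramic chart weight, 68 mm across, 58 mm tall with a neck. Bystander; origin under its centre.
- dividers: Brass chart dividers, 185 mm long, 12 mm thick, lying. Bystander; origin under their middle.
- mug: White mug, 82 mm across, 92 mm tall. Bystander; origin under its centre.

How it is judged:
By the outcome, as a careful person would: the job done as asked, in the order asked, and still so for the second after the job is handed in, while the arm keeps its last pose, push and grip.
It also fails if it takes over 64 s, if anything falls off the work surface, if the arm or the gripper's body presses on something with over 40 N, if the wrist force passes 120 N, or if a joint passes its speed limit or range.

## Working session

There is one attempt and no reset: what is moved stays moved. The work goes in short steps, each a Python script; the robot and the scene stay as the last script left them, time stands still between calls to the robot, and variables do not carry over. Pictures are saved under pics/ and viewed, and the job is handed in when it is done.

```bash
ls; mkdir -p pics
cat > h.py <<'E'
from cell import *
import numpy as np, cv2
def save(f,n): cv2.imwrite('pics/'+n+'.png',cv2.cvtColor(f['img'],cv2.COLOR_RGB2BGR))
E
python3 - <<'E'
from h import *
s=get_state();print(s)
for c in ['scene','top','wrist']:
    f=grab_frame(c);save(f,c+'0')
    print(c,f['fx'],f['fy'],f['cx'],f['cy'],f['k1'],np.round(f.get('cam_to_world',f.get('T_tool_cam')),4).tolist())
    if c!='wrist':
        for n in ['plunger_knob','head_axis','hood_gate','stand','shade_grip','shade_glass','rack','sextant','round_lens','slit_plate','mug','chart_weight','flashlight','star_finder','dividers']:
            print(n,[(np.round(d['centre'],1).tolist(),round(d['score'],2)) for d in tip_of(c,n)[:3]])
E
```

```text
pics
{'clock': 0.0, 'q': array([ 1.09280257e+00,  3.26967341e-01, -1.93588589e-01,  1.05202865e+00,
        5.34157610e-06,  1.43659821e+00]), 'joint_velocities': array([-8.96729801e-04, -9.98156752e-04, -2.00249573e-03,  1.17304061e-05,
       -9.51174026e-04,  6.29181519e-04]), 'tau': array([-1.43627927e-03, -4.43395400e+01,  2.62444496e+01,  1.54770864e-02,
       -3.49202037e-04, -8.08202230e-06]), 'position': array([0.18509395, 0.5172844 , 0.2304873 ]), 'eef_rot': array([ 2.56801359e+00,  1.80824592e+00, -2.49566788e-03]), 'contact_force': array([ 0.23640076,  0.28701801, -0.09137169]), 'wrist_torque': array([-0.00480765, -0.03853436, -0.05609492]), 'finger_gap': 1.0011855695879668}
scene 348.5084837810386 348.5084837810386 254.51924402822138 196.1194242866753 -0.0849640523713903 [[0.63, 0.6676, -0.3967, 0.9516], [0.7765, -0.5497, 0.308, -0.2499], [-0.0124, -0.5021, -0.8647, 0.9409], [0.0, 0.0, 0.0, 1.0]]
plunger_knob [([234.8, 215.7], 0.38)]
head_axis [([262.4, 205.4], 0.66)]
hood_gate [([254.9, 189.0], 0.88), ([136.1, 259.3], 0.67), ([154.8, 247.9], 0.64)]
stand [([266.8, 153.
[... 927 characters left out ...]
235.7], 0.47)]
shade_glass [([352.5, 219.0], 0.64), ([251.1, 183.5], 0.57)]
rack [([372.9, 226.5], 0.82), ([349.8, 143.7], 0.4)]
sextant [([177.0, 179.5], 0.74), ([202.9, 235.5], 0.29)]
round_lens [([265.3, 167.5], 0.2)]
slit_plate [([203.8, 236.4], 0.7), ([394.4, 229.6], 0.57)]
mug [([402.9, 159.9], 0.77), ([301.1, 235.8], 0.65)]
chart_weight [([203.6, 237.6], 0.56)]
flashlight [([301.6, 235.1], 0.88)]
star_finder [([121.1, 252.4], 0.9)]
dividers [([347.1, 143.3], 0.58)]
wrist 286.8132843618582 286.8132843618582 256.30790327323245 193.32315732959114 0.02063412864983071 [[1.0, -0.0004, 0.0, 0.0004], [0.0004, 0.9474, 0.3201, -0.0827], [-0.0002, -0.3201, 0.9474, -0.1425], [0.0, 0.0, 0.0, 1.0]]
```

Run:
```python
import cv2
for n in ['scene0','top0']:
    a=cv2.imread(f'pics/{n}.png'); a=a[90:350,80:440] if n=='scene0' else a[80:300,90:450]
    a=cv2.resize(a,None,fx=2.2,fy=2.2,interpolation=cv2.INTER_CUBIC)
    cv2.imwrite(f'pics/{n}b.png',a)
```

```text
(no output)
```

View pics/scene0b.png

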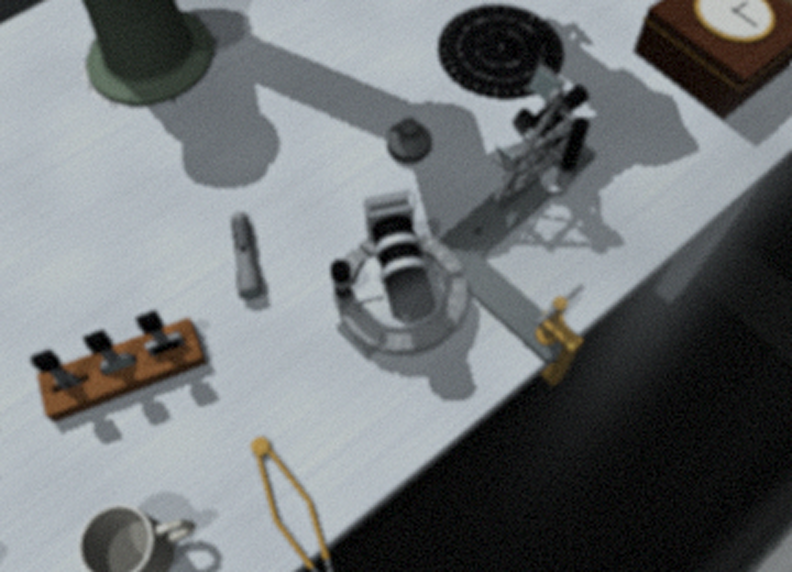

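View pics/top0b.png

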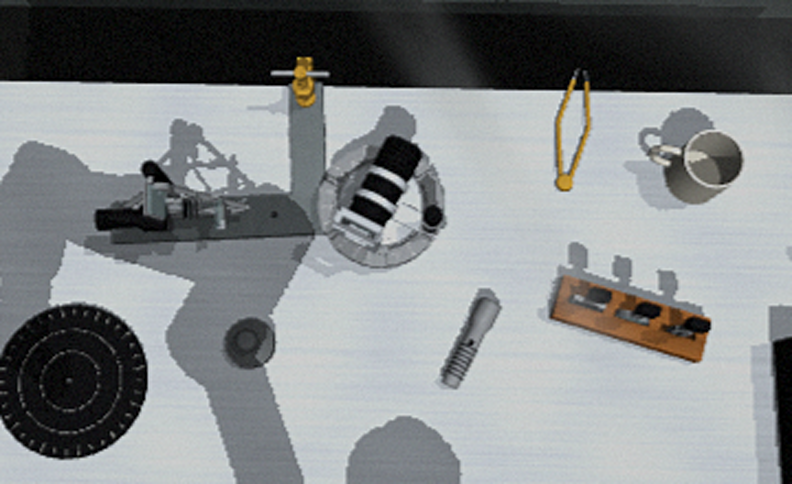

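```bash
cat >> h.py <<'E'
from scipy.spatial.transform import Rotation as R
def cam(f,st=None):
    if 'cam_to_world' in f: T=np.array(f['cam_to_world'])
    else:
        W=np.eye(4);W[:3,:3]=R.from_rotvec(st['eef_rot']).as_matrix();W[:3,3]=st['position'];T=W@np.array(f['T_tool_cam'])
    K=np.array([[f['fx'],0,f['cx']],[0,f['fy'],f['cy']],[0,0,1]]);return K,np.array([f['k1'],0,0,0.]),T
def ray(c,px):
    K,d,T=c;u=cv2.undistortPoints(np.array([[px]],float),K,d)[0,0]
    v=T[:3,:3]@np.array([u[0],u[1],1]);return T[:3,3],v
def atz(c,px,z):
    o,v=ray(c,px);return o+v*(z-o[2])/v[2]
def proj(c,P):
    K,d,T=c;Ti=np.linalg.inv(T);p=cv2.projectPoints(np.atleast_2d(np.array(P,float)),cv2.Rodrigues(Ti[:3,:3])[0],Ti[:3,3],K,d)[0];return p[:,0]
def down(yaw): # tool z down, tool x at yaw in world
    x=np.array([np.cos(yaw),np.sin(yaw),0]);z=np.array([0,0,-1.]);y=np.cross(z,x)
    return R.from_matrix(np.c_[x,y,z]).as_rotvec()
def wrist(n,names,z=None):
    st=get_state();f=grab_frame('wrist');save(f,n);c=cam(f,st)
    for a in names:
        for d in tip_of('wrist',a)[:3]:
            print(a,np.round(d['centre'],1),round(d['score'],2), np.round(atz(c,d['centre'],z[a]),4) if z and a in z else '')
    return c
E
python3 - <<'E'
from h import *
t=cam(grab_frame('top'));s=cam(grab_frame('scene'))
Z=dict(plunger_knob=.122,head_axis=.122,hood_gate=.115,shade_grip=.106,shade_glass=.03,rack=0,sextant=0,stand=0,round_lens=0.008,slit_plate=.008,mug=0,chart_weight=0,flashlight=0,star_finder=0)
for n,z in Z.items():
  for nm,c in(('scene',s),('top',t)):
    print(n,nm,[(np.round(atz(c,d['centre'],z)[:2],3).tolist(),round(d['score'],2)) for d in tip_of(nm,n)[:3]])
# rack corners etc by eye in top crop
for P in [(567,272),(712,312),(698,362),(550,318)]: print(atz(t,(P[0]/2.2+90,P[1]/2.2+80),.028 )[:2])
E
```

```text
plunger_knob scene [([0.582, -0.03], 0.56), ([0.499, -0.242], 0.41)]
plunger_knob top [([0.574, -0.033], 0.55), ([0.73, 0.131], 0.55)]
head_axis scene [([0.622, 0.028], 0.86), ([0.803, 0.087], 0.45)]
head_axis top [([0.605, 0.025], 0.69)]
hood_gate scene [([0.556, 0.062], 0.59)]
hood_gate top [([0.556, 0.069], 0.97)]
shade_grip scene [([0.495, -0.245], 0.57)]
shade_grip top [([0.473, -0.221], 0.33)]
shade_glass scene [([0.484, -0.244], 0.78)]
shade_glass top [([0.481, -0.249], 0.46)]
rack scene [([0.471, -0.302], 0.76), ([0.778, 0.142], 0.36)]
rack top [([0.457, -0.298], 0.74)]
sextant scene [([0.592, 0.314], 0.57)]
sextant top [([0.589, 0.307], 0.85), ([0.496, -0.243], 0.69)]
stand scene [([0.775, 0.137], 0.65), ([0.43, -0.243], 0.51), ([0.67, -0.411], 0.26)]
stand top [([0.775, 0.14], 0.73), ([0.588, 0.066], 0.35)]
round_lens scene [([0.466, -0.32], 0.52)]
round_lens top [([0.465, -0.306], 0.58), ([0.586, 0.073], 0.37), ([0.59, 0.306], 0.28)]
slit_plate scene [([0.453, -0.362], 0.5)]
slit_plate top [([0.44, -0.375], 0.53)]
mug scene [([0.67, -0.41], 0.64)]
mug top [([0.668, -0.403], 0.84), ([0.645, 0.026], 0.2)]
chart_weight scene [([0.404, 0.23], 0.79), ([0.594, 0.314], 0.55)]
chart_weight top [([0.418, 0.211], 0.74)]
flashlight scene [([0.426, -0.085], 0.75), ([0.732, -0.236], 0.67)]
flashlight top [([0.431, -0.089], 0.6)]
star_finder scene [([0.368, 0.455], 0.66)]
star_finder top [([0.373, 0.46], 0.76), ([0.584, 0.065], 0.19)]
[ 0.52272641 -0.22188087]
[ 0.47175942 -0.41700165]
[ 0.40390054 -0.39493784]
[ 0.45902017 -0.1976608 ]
```

Run:
```python
from h import *
d=np.deg2rad
for y0 in(-25.5,154.5):
  for a in (0,30,60):
    an=d(244.5-a);p=np.array([.61+.075*np.cos(an),.032+.075*np.sin(an),.115])
    for z in(.115,.25):
      p[2]=z; q=ik(p,down(d(y0-a)));print(y0,a,z,None if q is None else np.round(q,2))
# shade pick & insert
for y0 in (75,-105): print('pick',y0,[None if q is None else np.round(q,2) for q in [ik([.487,-.242,z],down(d(y0))) for z in(.087,.3)]])
for y0 in (94.5,-85.5): print('ins',y0,[None if q is None else np.round(q,2) for q in [ik([.607,.094,z],down(d(y0))) for z in(.172,.3)]])
```

```text
-25.5 0 0.115 [-0.19  0.48 -0.28  0.81 -0.    1.83]
-25.5 0 0.25 [-0.19  0.37 -0.08  1.12 -0.    1.83]
-25.5 30 0.115 [-0.15  0.43 -0.36  0.78  0.    2.39]
-25.5 30 0.25 [-0.15  0.31 -0.16  1.09  0.    2.39]
-25.5 60 0.115 [-0.09  0.41 -0.39  0.77 -0.    2.97]
-25.5 60 0.25 [-0.09  0.29 -0.2   1.09 -0.    2.97]
154.5 0 0.115 [-0.19  0.48 -0.28  0.81  0.   -1.31]
154.5 0 0.25 [-0.19  0.37 -0.08  1.12  0.   -1.31]
154.5 30 0.115 [-0.15  0.43 -0.36  0.78  0.   -0.76]
154.5 30 0.25 [-0.15  0.31 -0.16  1.09  0.   -0.76]
154.5 60 0.115 [-0.09  0.41 -0.39  0.77  0.   -0.17]
154.5 60 0.25 [-0.09  0.29 -0.2   1.09  0.   -0.17]
pick 75 [array([-0.6 ,  0.46, -0.4 ,  0.71,  0.  , -0.34]), array([-0.6 ,  0.28, -0.08,  1.21,  0.  , -0.34])]
pick -105 [array([-0.6 ,  0.46, -0.4 ,  0.71,  0.  ,  2.81]), array([-0.6 ,  0.28, -0.08,  1.21,  0.  ,  2.81])]
ins 94.5 [array([ 0.03,  0.49, -0.1 ,  0.98,  0.  , -0.05]), array([ 0.03,  0.42,  0.12,  1.27,  0.  , -0.05])]
ins -85.5 [array([ 0.03,  0.49, -0.1 ,  0.98, -0.  ,  3.1 ]), array([ 0.03,  0.42,  0.12,  1.27, -0.  ,  3.1 ])]
```

Run:
```python
from h import *
d=np.deg2rad
st=get_state();p=st['position'];move_l([p[0],p[1],.36],.3)
movep([.54,-.02,.33],down(d(140)))
sleep(.2)
Z=dict(plunger_knob=.122,head_axis=.122,hood_gate=.115)
wrist('w1',list(Z),Z)
movep([.44,-.20,.33],down(d(75)))
sleep(.2)
Z=dict(shade_grip=.106,shade_glass=.03,round_lens=.008,slit_plate=.008)
wrist('w2',list(Z),Z)
print(get_state()['clock'])
```

```text
plunger_knob [227.5 173.8] 0.76 [ 0.5743 -0.0344  0.122 ]
head_axis [485.2 279.6] 0.57 [0.3978 0.3156 0.122 ]
hood_gate [284.7 219.6] 0.79 [0.5593 0.0643 0.115 ]
shade_grip [233.2 203. ] 0.69 [ 0.486  -0.2431  0.106 ]
shade_glass [233.9 182. ] 0.6 [ 0.4777 -0.2455  0.03  ]
round_lens [198.1 179.5] 0.95 [ 0.4638 -0.3058  0.008 ]
slit_plate [160.8 180.1] 0.74 [ 0.4488 -0.3665  0.008 ]
slit_plate [470.7 197. ] 0.37 [0.6125 0.1326 0.008 ]
7.7083
```

View pics/w1.png

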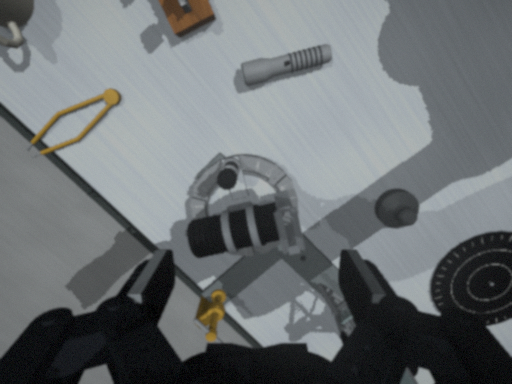

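View pics/w2.png

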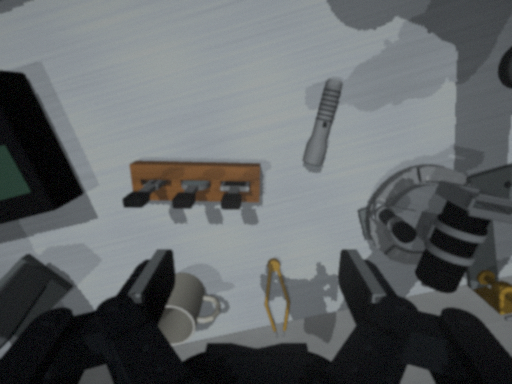

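Run:
```python
from h import *
d=np.deg2rad
movep([.575,-.033,.27],down(d(154.5)))
sleep(.3)
Z=dict(plunger_knob=.122,hood_gate=.115,head_axis=.122)
c=wrist('w3',list(Z),Z)
print(proj(c,[[.575,-.033,.122],[.575,-.033,.134],[.575,-.033,.110]]))
m=silhouettes('wrist','plunger_knob')
for x in m[:2]: print(x['centre'],x['score'],x['mask'].sum())
print(get_state()['clock'])
```

```text
plunger_knob [253.7 180.9] 0.78 [ 0.5784 -0.0327  0.122 ]
hood_gate [306.8 243.3] 0.82 [0.5565 0.0639 0.115 ]
head_axis [249.3 248.4] 0.58 [0.6179 0.0375 0.122 ]
[[256.4608093  179.34079897]
 [256.4641015  182.5910689 ]
 [256.45775628 176.32587535]]
[252.3, 181.3] 0.82 509
9.2
```

View pics/w3.png

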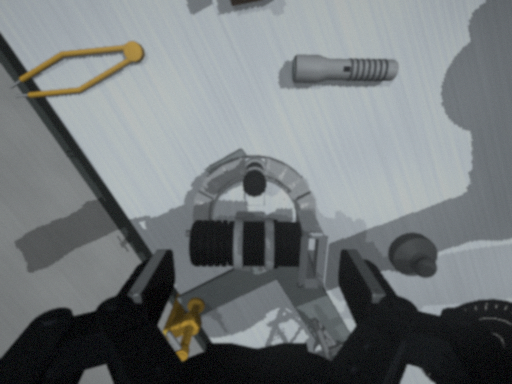

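Run:
```python
from h import *
d=np.deg2rad
p=np.array([.578,-.0325,.104])
move_l(p+[0,0,.06],.25)
move_l(p,.1,until_force=8)
s=get_state();print(s['position'],s['contact_force'],s['clock'])
grab(20);sleep(.2)
s=get_state();print(s['position'],s['contact_force'],s['wrist_torque'],s['finger_gap'],s['clock'])
f=grab_frame('wrist');save(f,'w4')
```

```text
[ 0.57867575 -0.03262454  0.10482544] [-0.33868419 -0.0639794  -0.23066498] 10.525
[ 0.57819982 -0.03255919  0.10429095] [-0.33217914 -1.13748657  3.79301071] [-0.02880956  0.10980153 -0.02814592] 0.2764739766197959 11.3083
```

View pics/w4.png

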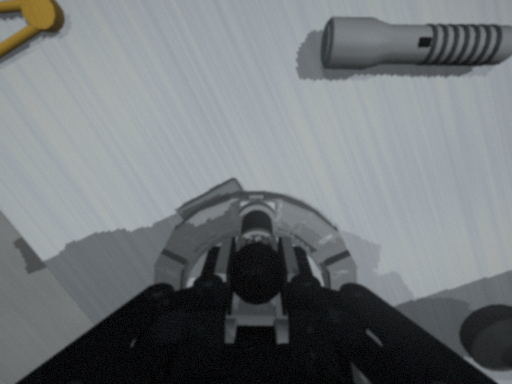

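```bash
cat > arc.py <<'E'
from h import *
d=np.deg2rad
AX=np.array([.578,-.0325])-.075*np.array([np.cos(d(244.5)),np.sin(d(244.5))])
def pose(a,z): 
    an=d(244.5-a);return [AX[0]+.075*np.cos(an),AX[1]+.075*np.sin(an),z],down(d(154.5-a))
E
python3 - <<'E'
from arc import *
print(AX)
grab(50)
p,r=pose(0,.104+.0135);move_l(p,.05)
s=get_state();print(s['position'],s['contact_force'],s['finger_gap'],s['clock'])
for a in range(6,61,6):
    p,r=pose(a,.1175);move_l(p,.08,rot=r)
    s=get_state();print(a,np.round(s['position'],4),np.round(s['contact_force'],2),np.round(s['wrist_torque'],2),round(s['clock'],2))
    if np.linalg.norm(s['contact_force'][:2])>20:break
f=grab_frame('wrist');save(f,'w5')
f=grab_frame('top');save(f,'t5')
E
```

```text
[0.61028833 0.0351939 ]
[ 0.57783035 -0.03244692  0.1170843 ] [ 3.61049159 -0.31588544 -7.73582338] 0.26138714389929013 11.9917
6 [ 0.5708 -0.0284  0.1171] [ 1.39  1.14 -6.37] [ 0.2  -0.4  -0.23] 12.25
12 [ 0.5645 -0.024   0.1173] [ 1.17  2.17 -7.22] [ 0.41 -0.37 -0.11] 12.51
18 [ 0.5587 -0.0189  0.1175] [ 0.96  3.46 -6.55] [ 0.64 -0.35 -0.08] 12.77
24 [ 0.5534 -0.0132  0.1175] [ 1.26  4.12 -7.83] [ 0.81 -0.32  0.  ] 13.03
30 [ 0.5486 -0.0068  0.1175] [ 1.58  4.92 -8.42] [ 0.9  -0.33  0.1 ] 13.28
36 [ 5.445e-01 -1.000e-04  1.175e-01] [ 2.01  5.15 -6.68] [ 0.94 -0.4   0.09] 13.54
42 [0.5412 0.007  0.1175] [ 0.88  5.81 -7.18] [ 1.03 -0.34  0.17] 13.8
48 [0.5386 0.0145 0.1175] [ 1.63  4.98 -6.9 ] [ 1.09 -0.37  0.25] 14.06
54 [0.5367 0.0222 0.1175] [ 1.73  6.06 -7.19] [ 1.06 -0.39  0.24] 14.32
60 [0.5357 0.0301 0.1175] [ 1.7   5.09 -7.44] [ 1.09 -0.33  0.28] 14.57
```

View pics/w5.png

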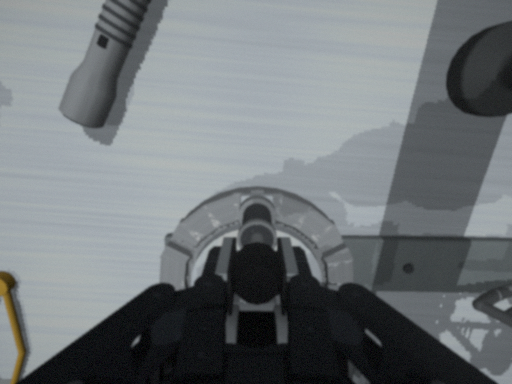

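View pics/t5.png

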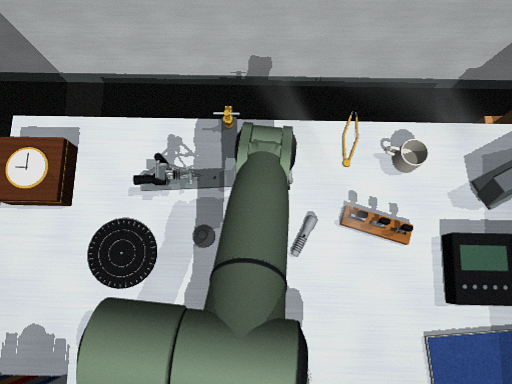

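Run:
```python
from arc import *
for z in (.1145,.1115,.108,.1045):
    p,r=pose(60,z);h=move_l(p,.03,until_force=9)
    s=get_state();print(h,z,np.round(s['position'],4),np.round(s['contact_force'],2),np.round(s['wrist_torque'],2),round(s['clock'],2))
    if h:break
```

```text
False 0.1145 [0.5357 0.03   0.1144] [ 1.12  5.74 -6.34] [ 1.13 -0.27  0.34] 14.93
False 0.1115 [0.5357 0.03   0.1115] [ 1.18  6.61 -5.57] [ 1.16 -0.28  0.36] 15.18
False 0.108 [0.5358 0.03   0.1081] [ 2.47  6.54 -5.66] [ 1.2  -0.14  0.37] 15.44
False 0.1045 [0.5358 0.0299 0.1047] [ 0.62  5.84 -4.22] [ 1.18 -0.14  0.24] 15.71
```

Run:
```python
from arc import *
let_go();sleep(.2)
s=get_state();print(np.round(s['position'],4),np.round(s['contact_force'],2),np.round(s['wrist_torque'],2),s['finger_gap'])
f=grab_frame('wrist');save(f,'w6a')
grab(20);sleep(.15)
s=get_state();print(np.round(s['position'],4),np.round(s['contact_force'],2),np.round(s['wrist_torque'],2),s['finger_gap'],s['clock'])
c=cam(grab_frame('wrist'),s)
```

```text
[0.5355 0.0293 0.1045] [-0.75  0.13 -0.49] [ 0.03  0.04 -0.02] 1.0010555147123879
[0.5355 0.0296 0.1046] [-0.99  2.42  1.98] [0.47 0.17 0.  ] 0.2719715497135662 17.325
```

View pics/w6a.png

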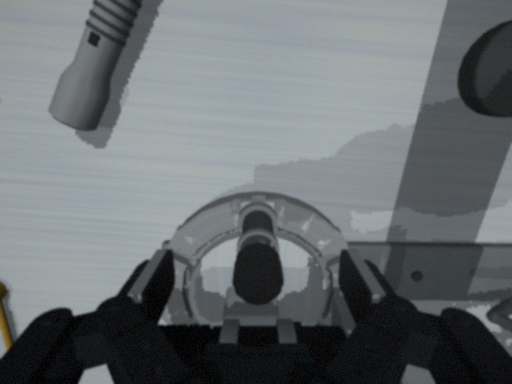

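Run:
```python
from arc import *
let_go()
p,r=pose(60,.24);move_l(p,.3)
movep([.53,.05,.30],down(d(94.5)));sleep(.3)
Z=dict(plunger_knob=.122,head_axis=.122,hood_gate=.115,stand=0)
c=wrist('w7',list(Z),Z)
f=grab_frame('top');save(f,'t7')
u=np.array([np.cos(d(94.5)),np.sin(d(94.5))]);v=np.array([u[1],-u[0]])
k=np.array([.5355,.0299]);print('pred axis',k+.075*v,'gate',k+.075*v+.062*u)
P=lambda a,b,z:np.r_[k+.075*v+a*u+b*v,z]
print(proj(c,[P(62,0,155)if 0 else P(.062,0,.155),P(.062+.012,.031,.155),P(.062-.012,.031,.155),P(.062-.012,-.031,.155),P(.062+.012,-.031,.155),P(0,-.075,.134)]).round(1).tolist())
I=cv2.imread('pics/w7.png');cv2.imwrite('pics/w7b.png',cv2.resize(I[170:330,160:360],None,fx=4,fy=4,interpolation=cv2.INTER_CUBIC))
print(get_state()['clock'],get_state()['position'])
```

```text
plunger_knob [238.8 178.7] 0.86 [0.5378 0.0308 0.122 ]
head_axis [240.7 238.7] 0.95 [0.6146 0.0376 0.122 ]
hood_gate [289.7 231.6] 0.91 [0.6036 0.0982 0.115 ]
stand [162.   73.6] 0.44 [ 0.4268 -0.0915  0.    ]
pred axis [0.6102688  0.03578443] gate [0.60540434 0.09759331]
[[293.0, 248.8], [302.3, 272.6], [281.6, 272.6], [283.1, 223.6], [305.1, 223.6], [237.5, 179.5]]
19.5583 [0.5299607  0.04992924 0.2998517 ]
```

View pics/w7.png

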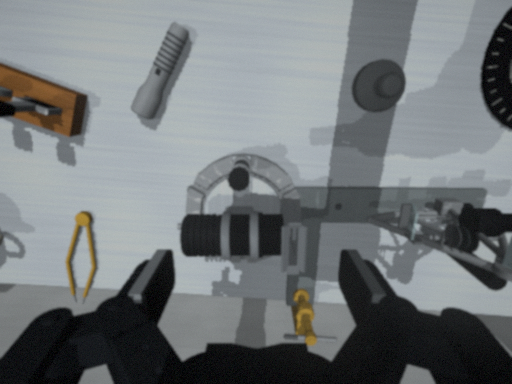

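View pics/w7b.png

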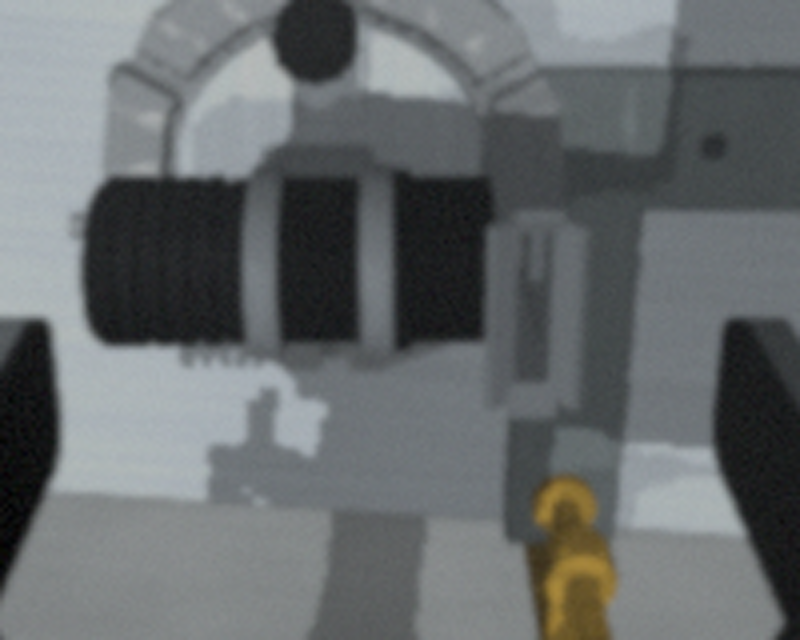

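Run:
```python
from arc import *
movep([.484,-.243,.25],down(d(165)));sleep(.3)
Z=dict(shade_grip=.106,shade_glass=.03,round_lens=.008,slit_plate=.008)
c=wrist('w8',list(Z),Z)
u=np.array([np.cos(d(75)),np.sin(d(75))])
print(proj(c,[[.484,-.243,.106]]))
for x in silhouettes('wrist','shade_grip')[:2]: print(x['centre'],x['score'])
I=cv2.imread('pics/w8.png');cv2.imwrite('pics/w8b.png',cv2.resize(I[80:280,160:360],None,fx=3,fy=3,interpolation=cv2.INTER_CUBIC))
```

```text
shade_grip [259.4 177.9] 0.96 [ 0.4805 -0.2436  0.106 ]
shade_grip [255.8 163.2] 0.44 [ 0.48   -0.2596  0.106 ]
shade_glass [254.8 162.2] 0.56 [ 0.4855 -0.2446  0.03  ]
round_lens [257.4 112.4] 0.85 [ 0.4666 -0.3022  0.008 ]
slit_plate [258.5  53.3] 0.76 [ 0.4476 -0.3682  0.008 ]
[[256.24816214 179.29799815]]
[259.4, 174.4] 0.58
```

View pics/w8b.png

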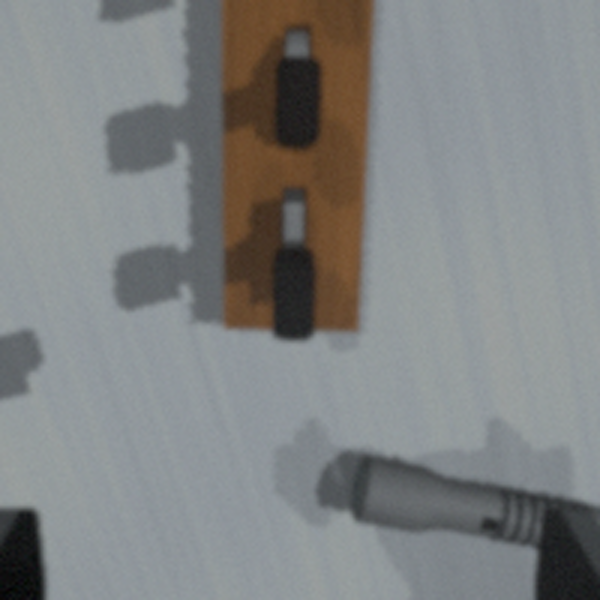

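Run:
```python
from arc import *
s=get_state();f=grab_frame('wrist');c=cam(f,s)
a=atz(c,(259.3,114.3),.106);b=atz(c,(258,177.3),.106);v=b-a
print(a,b,np.linalg.norm(v),np.rad2deg(np.arctan2(v[1],v[0])))
for P in [((221,0),(225,325)),((375,0),(358,325))]:
    q=[atz(c,(160+x/3,80+y/3),.028) for x,y in P];v=q[1]-q[0];print(q,np.rad2deg(np.arctan2(v[1],v[0])))
I=cv2.imread('pics/scene0.png');cv2.imwrite('pics/s0c.png',cv2.resize(I[220:300,90:190],None,fx=6,fy=6,interpolation=cv2.INTER_CUBIC))
```

```text
[ 0.46406695 -0.30536747  0.106     ] [ 0.48145496 -0.24493749  0.106     ] 0.06288183939845504 73.94745750367525
[array([ 0.48370233, -0.34624431,  0.028     ]), array([ 0.52012402, -0.21710307,  0.028     ])] 74.24996410893462
[array([ 0.4251965 , -0.33053548,  0.028     ]), array([ 0.46300751, -0.20176466,  0.028     ])] 73.63616309691113
```

View pics/s0c.png

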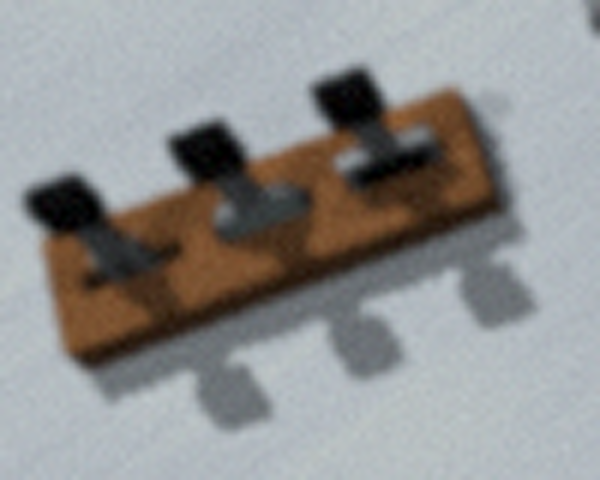

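Run:
```python
from arc import *
r=down(d(164))
g=np.array([.4815,-.2445,.088])
move_l(g+[0,0,.08],.25,rot=r)
h=move_l(g,.1,until_force=8);s=get_state();print(h,s['position'],s['contact_force'])
grab(20);sleep(.15)
s=get_state();print(s['position'],s['contact_force'],s['wrist_torque'],s['finger_gap'],s['clock'])
f=grab_frame('wrist');save(f,'w9')
```

```text
False [ 0.48205433 -0.2448888   0.08871346] [0.34103644 0.2256927  0.93843546]
[ 0.4817452  -0.24464473  0.08813453] [ 0.20429665 -0.53013756  1.46502547] [-0.06189947 -0.13217123 -0.04736232] 0.16022288885513383 24.0
```

View pics/w9.png

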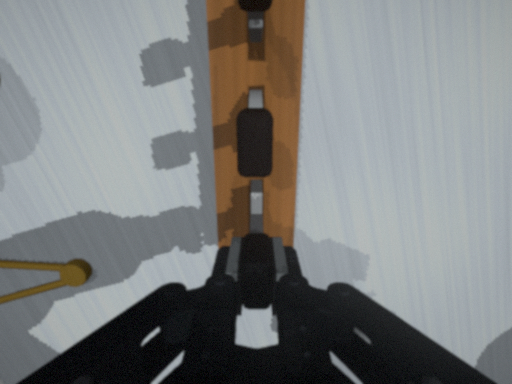

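Run:
```python
from arc import *
grab(60)
s=get_state();p=s['position'];f=grab_frame('wrist');save(f,'w10');c=cam(f,s)
Rm=R.from_rotvec(s['eef_rot']).as_matrix()
def T(x,y,z):return p+Rm@np.array([x,y,z])
# grip centre -19 in tool z ; top face at z=-35, bottom +... glass centre at z=+57, frame +-22 (y) z 35..79
print('gript',proj(c,[T(0,o,-.035) for o in(-.013,.013)]).round(1).tolist(),'gripb',proj(c,[T(0,o,-.003) for o in(-.013,.013)]).round(1).tolist(),'frame top',proj(c,[T(0,o,.035) for o in(-.022,.022)]).round(1).tolist())
move_l(p+[0,0,.19],.25);sleep(.2)
s=get_state();print(s['position'],s['contact_force'],s['wrist_torque'],s['finger_gap'],s['clock'])
f=grab_frame('wrist');save(f,'w11')
print([ (x['centre'],x['score']) for x in tip_of('wrist','shade_glass')+tip_of('wrist','shade_grip')])
for cn in('scene','top'):
    f=grab_frame(cn);save(f,cn+'11');cc=cam(f)
    print(cn,[ (n,x['centre'],round(x['score'],2)) for n in('shade_glass','shade_grip') for x in tip_of(cn,n)],proj(cc,[s['position']+Rm@np.array([0,0,.057]),s['position']+Rm@np.array([0,0,-.019])]))
I=cv2.imread('pics/w10.png')[180:340,176:336];J=cv2.imread('pics/w11.png')[180:340,176:336]
cv2.imwrite('pics/w10b.png',cv2.resize(np.hstack([I,J]),None,fx=2.5,fy=2.5,interpolation=cv2.INTER_CUBIC))
```

```text
gript [[256.0, 265.0], [256.1, 314.2]] gripb [[256.1, 231.8], [256.1, 273.4]] frame top [[256.1, 193.3], [256.1, 252.7]]
[ 0.48095925 -0.24416233  0.27650148] [-0.23815251 -0.59276204 -0.80938873] [-0.01191665  0.03754993 -0.02241469] 0.15517464611117315 25.425
[([254.0, 211.3], 0.73), ([255.7, 110.2], 0.47), ([257.3, 268.4], 0.6)]
scene [('shade_glass', [122.7, 200.7], 0.64), ('shade_grip', [123.0, 200.0], 0.61)] [[134.37004093 215.15300141]
 [123.58613505 199.17910786]]
top [('shade_glass', [372.5, 204.1], 0.6), ('shade_grip', [380.4, 201.1], 0.63)] [[371.35587791 207.67441401]
 [379.28001724 202.76000667]]
```

View pics/w10b.png

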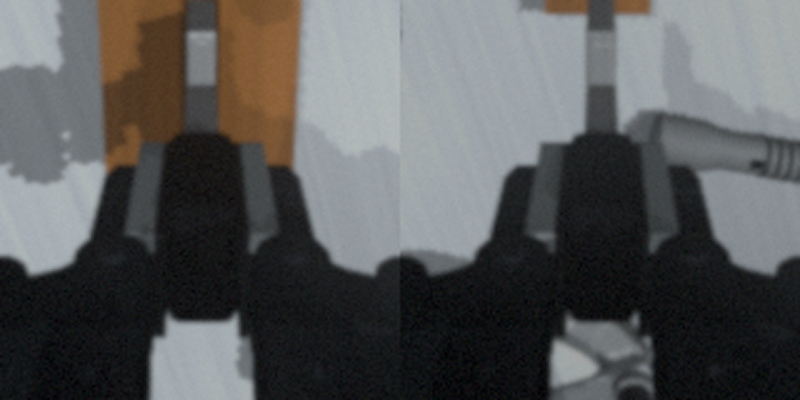

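View pics/scene11.png

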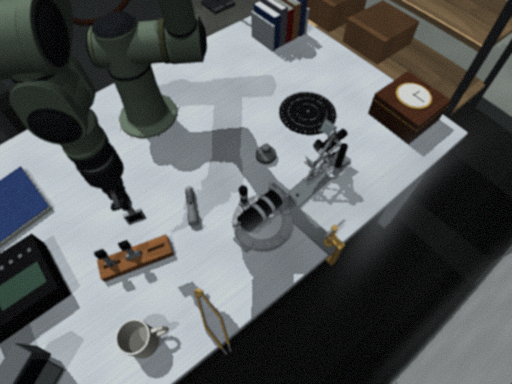

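Run:
```python
from arc import *
G=np.array([.6054,.0976]);r=down(d(94.5))
movep([*G,.29],r)
move_l([*G,.242],.15);sleep(.3)
s=get_state();print(s['position'],s['contact_force'],s['clock'])
f=grab_frame('wrist');save(f,'w12')
c=cam(f,s)
I=cv2.imread('pics/w12.png');cv2.imwrite('pics/w12b.png',cv2.resize(I[110:310,136:376],None,fx=3,fy=3,interpolation=cv2.INTER_CUBIC))
f=grab_frame('scene');save(f,'s12');I=cv2.imread('pics/s12.png');cv2.imwrite('pics/s12b.png',cv2.resize(I[110:270,180:380],None,fx=3.5,fy=3.5,interpolation=cv2.INTER_CUBIC))
```

```text
[0.6059411  0.09759928 0.24300449] [-0.13848688  0.71811581 -1.77132061] 28.275
```

View pics/w12b.png

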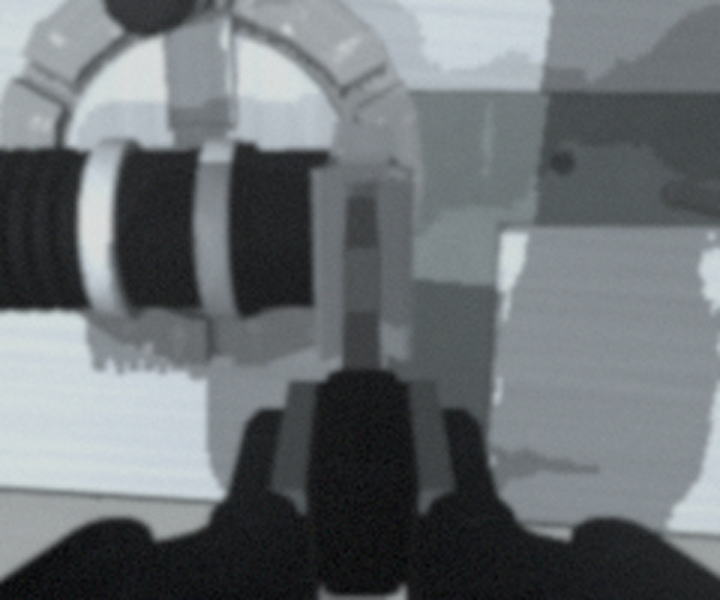

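View pics/s12b.png

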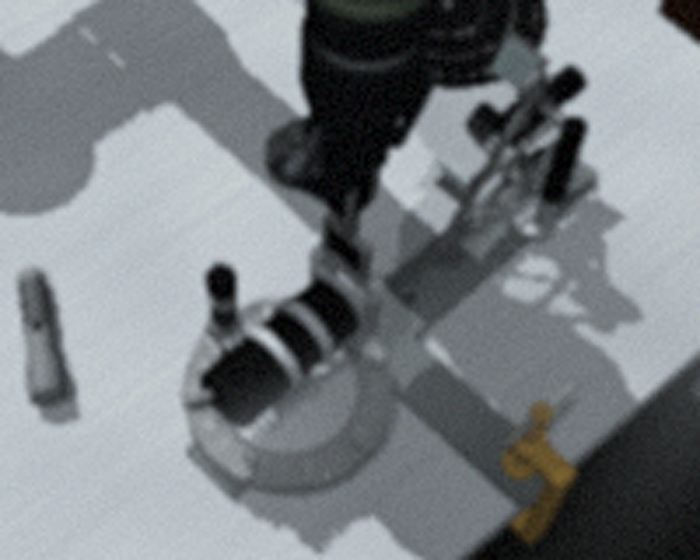

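Run:
```python
from arc import *
G=np.array([.6054,.0976])
for z in(.226,.21,.19,.1731):
    h=move_l([*G,z],.06,until_force=8)
    s=get_state();print(h,np.round(s['position'],4),np.round(s['contact_force'],2),np.round(s['wrist_torque'],2),round(s['clock'],2))
    if h:break
sleep(.2);s=get_state();print(h,np.round(s['position'],4),np.round(s['contact_force'],2),s['finger_gap'])
f=grab_frame('wrist');save(f,'w13');c=cam(f,s)
p=s['position'];Rm=R.from_rotvec(s['eef_rot']).as_matrix()
print(proj(c,[p+Rm@np.array([x,y,z]) for x,y,z in[(0,-.022,.0351),(0,.022,.0351),(-.012,-.031,.018),(.012,-.031,.018),(.012,.031,.018)]]).round(1).tolist())
I=cv2.imread('pics/w13.png');cv2.imwrite('pics/w13b.png',cv2.resize(I[130:330,136:376],None,fx=3,fy=3,interpolation=cv2.INTER_CUBIC))
f=grab_frame('scene');save(f,'s13');I=cv2.imread('pics/s13.png');cv2.imwrite('pics/s13b.png',cv2.resize(I[110:270,180:380],None,fx=3.5,fy=3.5,interpolation=cv2.INTER_CUBIC))
```

```text
False [0.6055 0.0976 0.2253] [ 2.2  -0.12 -2.47] [ 0.09 -0.61  0.03] 28.79
False [0.6055 0.0976 0.2095] [ 3.72  0.23 -3.35] [ 0.04 -0.81 -0.  ] 29.21
False [0.6055 0.0976 0.1894] [ 3.75  0.14 -4.64] [ 0.09 -1.08 -0.03] 29.69
False [0.6055 0.0976 0.1724] [ 5.02  0.21 -5.81] [ 0.1  -1.32  0.01] 30.12
False [0.6055 0.0976 0.1729] [ 4.74  0.97 -4.94] 0.15290283366176796
[[255.6, 194.0], [255.7, 253.2], [235.1, 188.9], [275.9, 188.8], [273.9, 278.9]]
```

View pics/w13b.png

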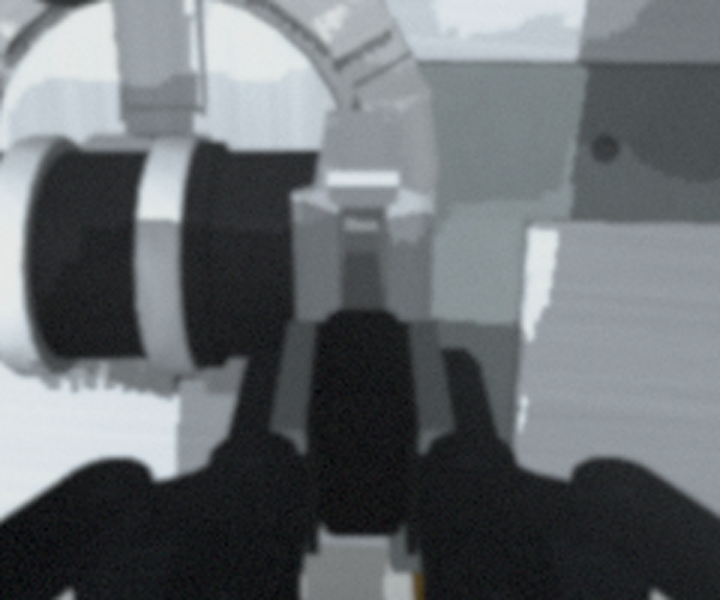

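View pics/s13b.png

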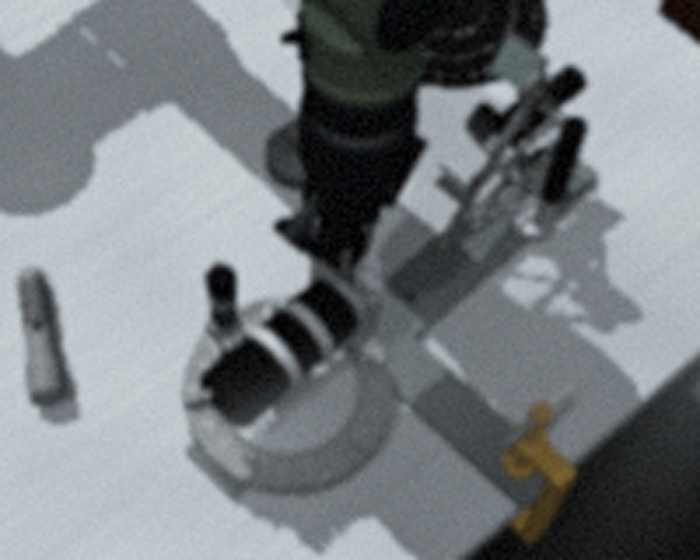

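Run:
```python
from arc import *
s=get_state();c=cam(grab_frame('wrist'),s);p=s['position'];Rm=R.from_rotvec(s['eef_rot']).as_matrix()
q=proj(c,[p+Rm@np.array([x,y,z]) for x,y,z in[(0,-.031,.018),(0,-.024,.025),(0,-.022,.0351),(0,-.022,.079),(0,-.024,.08)]])
print(((q-[136,130])*3).round(0).tolist())
G=np.array([.6054,.0976]);u=np.array([np.cos(d(94.5)),np.sin(d(94.5))]);v=np.array([u[1],-u[0]])
for b in(0,.0007,.0014,.002,.001,0,):
    move_l([*(G+b*v),.1731],.02);sleep(.1)
    s=get_state();print(b,np.round(s['position'],4),np.round(s['contact_force'],2),np.round(s['wrist_torque'],2))
print(s['clock'])
```

```text
[[358.0, 177.0], [359.0, 199.0], [359.0, 192.0], [359.0, 139.0], [359.0, 131.0]]
0 [0.6055 0.0976 0.1731] [ 5.15  0.18 -5.43] [ 0.14 -1.43  0.01]
0.0007 [0.6057 0.0976 0.1731] [ 2.29 -0.21 -3.32] [-0.01 -0.75  0.01]
0.0014 [0.6061 0.0977 0.173 ] [-0.96  0.25 -1.49] [ 0.06 -0.01 -0.01]
0.002 [0.6073 0.0977 0.1731] [ 0.37 -0.14 -1.68] [ 0.04 -0.01 -0.04]
0.001 [0.6064 0.0977 0.1731] [-0.61  0.09 -2.54] [-0.03  0.02 -0.03]
0 [0.6057 0.0976 0.1732] [ 0.38  0.58 -1.62] [ 0.09 -0.35 -0.06]
32.575
```

Run:
```python
from arc import *
G=np.array([.6054,.0976]);u=np.array([np.cos(d(94.5)),np.sin(d(94.5))]);v=np.array([u[1],-u[0]])
for b in(.002,.003,.0035,.004,.0045,.005):
    move_l([*(G+b*v),.1731],.02);sleep(.1)
    s=get_state();print(b,np.round(s['position'],4),np.round(s['contact_force'],2),np.round(s['wrist_torque'],2))
    if s['contact_force'][0]<-2.5:break
print(s['clock'])
```

```text
0.002 [0.6071 0.0978 0.173 ] [-0.1  -0.05 -1.55] [ 0.01  0.03 -0.06]
0.003 [0.6084 0.0979 0.1731] [ 0.83 -0.43 -1.14] [-0.01 -0.06 -0.03]
0.0035 [0.6089 0.0979 0.1731] [ 0.2   0.86 -1.52] [ 0.02 -0.    0.01]
0.004 [0.6094 0.0979 0.1731] [-0.7  -0.3  -0.71] [ 0.03 -0.04  0.03]
0.0045 [0.6099 0.098  0.1731] [ 0.1   0.75 -0.99] [-0.03  0.01  0.05]
0.005 [0.6101 0.098  0.1731] [-2.83 -0.29  0.63] [-0.07  0.48 -0.01]
34.675
```

Run:
```python
from arc import *
G=np.array([.6054,.0976]);u=np.array([np.cos(d(94.5)),np.sin(d(94.5))]);v=np.array([u[1],-u[0]])
move_l([*(G+.0025*v),.1731],.02);sleep(.4)
s=get_state();print(np.round(s['position'],4),s['eef_rot']-down(d(94.5)),np.round(s['contact_force'],2),np.round(s['wrist_torque'],2),s['finger_gap'],s['clock'])
f=grab_frame('scene');save(f,'s14');c=cam(f)
print([(x['centre'],x['score']) for x in tip_of('scene','plunger_knob')],proj(c,[[.5355,.0299,.122],[.5355,.0299,.131]]))
f=grab_frame('wrist');save(f,'w14');c=cam(f,s)
I=cv2.imread('pics/w14.png');J=cv2.imread('pics/s14.png')
cv2.imwrite('pics/e.png',np.hstack([cv2.resize(I[130:290,166:346],None,fx=2.2,fy=2.2),cv2.resize(J[120:280,190:370],None,fx=2.2,fy=2.2)]))
```

```text
[0.6079 0.0978 0.1731] [-4.95127003e-05  2.34637521e-05  1.04810215e-04] [ 0.83  0.56 -1.67] [0.02 0.02 0.02] 0.1498426328464383 35.35
[([242.7, 191.2], 0.67)] [[241.93869917 188.67966973]
 [241.79506583 186.96433539]]
```

View pics/e.png

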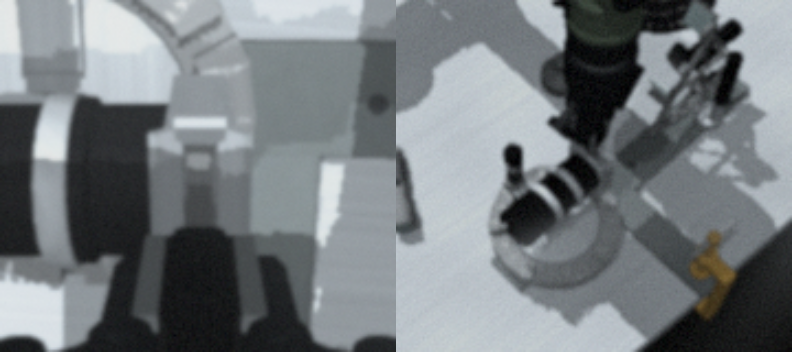

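View pics/s14.png

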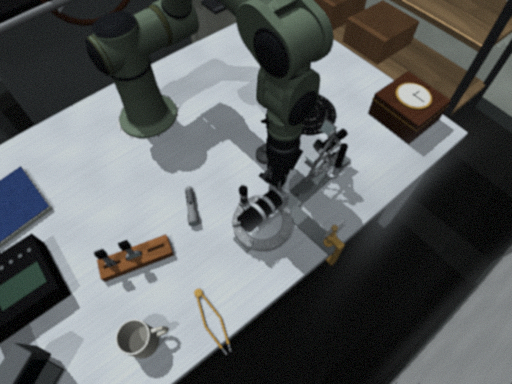

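Run:
```python
from cell import *
sign_off()
print(get_state()['clock'])
```

```text
the job is handed in; nothing more can be done
the job is handed in; nothing more can be done
```

The collimator head is now in the notch facing the sextant. The square shade is held in the hood slot, still in the gripper, and I handed the job in at about 35 s.

- **Plunger and head:** I lifted the plunger 13.5 mm, swung the head 60° and lowered it. It sank to its home height, with only the spring force left. The knob did not shift when I let go and gripped it again. In the last scene picture it sat 2.5 px from the home position I had calculated, on the low side, so it is not riding on the plate.
- **Shade:** I took it from the rack by its grip. It first touched one side of the slot with about 5 N, so I felt for both side walls, which are about 4 mm apart, and centred it between them. I set the glass at beam height from the known dimensions and did not measure it there directly.
- **Last readings:** Side forces were under 1 N, the downward force was about the shade's own weight, and the grip was steady.
- **Everything else:** The last scene picture shows the sextant and the things around it where they were. I did not measure each of them again.

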